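# Sweep the chestnuts off the pasta board

## Robot

A 6-joint arm with a two-finger parallel gripper is mounted at the origin on the work surface. World frame = base frame: x ahead of the robot, y to its left, z up, the work surface at z = 0. Lengths are in m, angles in degrees, forces in N, time in s.
With the tool pointing down it reaches from about 0.3 to 0.85 m from the base axis. Payload 5.4 kg.
Tool frame: the origin (TCP) lies midway between the tips of the shut fingers; the grasp point (between the pads) lies 19 mm behind it (arm.grip_point_offset is the distance from the TCP to the grasp point, in m); z points along the fingers, x is the direction in which the jaws open and shut, and the axes are right-handed (so a half turn about z gives the same grasp; the last joint's range is limited). The gripper opens to 85 mm and grips with 20 to 120 N. Pads are 22 mm wide; open, the fingers measure 114 mm over their backs; the gripper's body (76 mm by 85 mm) begins 54 mm behind the grasp point. The pads swing forward as they close: fully open they stand 13 mm farther back than shut.
Start: joints at [-81.996, 9.076, 91.501, -0, 79.423, -12.038], TCP at [0.197, -0.54, 0.231] pointing down, gripper open.
Joint ranges: [-166.64, 166.64], [-54.1, 131.32], [10.49, 154.53], [-73.88, 253.88], [9.74, 151.15], [-171.62, 171.62]. Speed limits (degrees/s): [147.25, 147.25, 180, 180, 180, 180].

## Interface

Orientations are given as [roll, pitch, yaw] about the fixed x, y, z axes, in that order (R = Rz(yaw) Ry(pitch) Rx(roll)).
In Python, from plant import sensors, viewer, sign_off, arm gives the robot as it stands. The module is installed in compiled form; this text tells all that it offers.
- The arm moves only by the shell command python3 -m pendant 'ROWS' [OPENING] [FORCE]. ROWS is JSON, a list of rows, each an object of numbers: "x", "y", "z": the shift along the tool's x, y, z in m; "spin": the turn about the tool's z in degrees. In form: [{"x": .., "y": .., "z": .., "spin": ..}, ...]. A call has 1 to 8 rows; each row shifts and turns the commanded pose from where the row before left it, along the tool's axes as they then stand; what a row does not reach is not made up. A row lasts 1/12 s, in which the tool goes at most 41.7 mm and 7.16 degrees, less where a joint would pass 70% of its speed; a pose out of reach is approached as far as the arm can. A call is refused whole if a number of a shift passes 0.0417 or a number of a turn 7.16, either way. A call with a gripper value outside its range is refused whole. OPENING is the closure, from 0 (fully open) to 1 (shut), set as the call begins (- or left out, the last holds). The fingers move at their own pace and stop on an object; FORCE is the grip in N (left out, the last holds). Time passes only in rows, so rows that do not move let the fingers close. It gives the time, the measured TCP pose, the force and the opening at its end, in the units of the state.
- sensors.observe(): the state, without advancing time (a new reading comes with each control period).
- viewer.camera(name): name is "scene" or "top" or "wrist"; returns (picture, depth): 420x560x3 uint8, red, green, blue; 420x560 float32, m along the optical axis (not along the pixel's ray), 0 where there is no reading.
- viewer.camera_params(name): a dict with "K" (3x3 intrinsics, pixels), "position" and "rotation" of the camera in the world. Camera axes: x right, y up, looking along -z (the intrinsics and any distortion apply to the point x, -y, -z); pixel columns grow to the right and rows downward; lengths in m; the calibration is good to about 2 mm. A picture is of the moment at which its call begins: read the wrist's pose just before it. camera_params takes no time and is no camera call; for the wrist camera it gives the pose at the moment of the call.
- sign_off(): hands the job in, once; it reports no verdict.
The state is a dict: "t": time; "q": joint angles; "joint_vel": joint speeds; "joint_efforts": joint torques, N m; "tool_pos": TCP position; "tcp_rot": TCP orientation; "contact_force": force on the tool from outside, world axes, zero at the start; "wrist_torque": the same for the moment, N m; "finger_gap": finger opening in m.
Only numpy, scipy, OpenCV 4.12 (cv2) and the standard library are available. Lean on these libraries where they do the work, as an engineer would, in place of code of your own. Each camera call takes 0.05 s, during which the arm holds its last target.

## Task

Clear the pasta board for the next sheet of dough: with the fingers, used like the edge of a hand, sweep all four chestnuts across the board and over its side edge into the steel tray, the one with the turquoise spatula laid across it. Only push the chestnuts, never pick one up, and leave the bowls, the wooden spoon, the spatula and the pasta roller undisturbed.

Things in the scene. Friction and masses are not known exactly. Their poses are not given: they have to be found in the camera images.
- chestnut1_center (a point): a raw chestnut: brown glossy dome on a flat underside, round in plan, 32 mm across (widest 8 mm above its underside), 22 mm high, about 16 g, a small point at one end and a pale patch at the other (look only). It starts on its flat side on the board and slides, it does not roll. This point lies on its axis 10 mm above its underside
- chestnut2_center (a point): a raw chestnut: brown glossy dome on a flat underside, round in plan, 32 mm across (widest 8 mm above its underside), 22 mm high, about 16 g, a small point at one end and a pale patch at the other (look only). It starts on its flat side on the board and slides, it does not roll. This point lies on its axis 10 mm above its underside
- chestnut3_center (a point): a raw chestnut: brown glossy dome on a flat underside, round in plan, 32 mm across (widest 8 mm above its underside), 22 mm high, about 16 g, a small point at one end and a pale patch at the other (look only). It starts on its flat side on the board and slides, it does not roll. This point lies on its axis 10 mm above its underside
- chestnut4_center (a point): a raw chestnut: brown glossy dome on a flat underside, round in plan, 32 mm across (widest 8 mm above its underside), 22 mm high, about 16 g, a small point at one end and a pale patch at the other (look only). It starts on its flat side on the board and slides, it does not roll. This point lies on its axis 10 mm above its underside
- board_top (a point): centre of the top face of the poplar board: 500 mm along its x by 420 mm along its y, the top face level, 60 mm above the table. x points to the far edge with the pasta roller, y to the left. The chestnuts lie on the near half of it. Its two side edges are straight, without any rim, at y = +210 and y = -210 mm; one tray is tucked under each. The board is fixed
- steel_tray: shallow bright steel tray with a turquoise spatula across it, 280 mm along its x, 240 mm along its y, rim 30 mm above the table, walls and floor 4 to 5 mm thick, open on top; origin at the centre of its underside on the table, axes parallel to the board's. It lies beside the left or the right edge of the board (which one differs from run to run), its near 15 mm tucked under the overhanging board, so that what is pushed over that edge drops about 55 mm into it. Fixed
- wood_tray: dark wooden tray of the same size on the opposite side of the board, with a stoppered glass jar (106 mm high) and a pepper mill standing in its middle; origin at the centre of its underside. Fixed; no chestnut belongs in it
- roller_front (a point): hand-cranked aluminium pasta roller clamped on the far edge of the board, 130 mm along its x by 195 mm along its y, 150 mm high; this point lies on the board at the middle of its base's robot-side edge, axes parallel to the board's; crank on its right side (-y) reaching 90 mm past the base and up to 200 mm above the board. Fixed; not to be touched
- bowl_left: small white porcelain bowl, 84 mm across the rim, 42 mm high, 0.16 kg, loose on the board between the chestnuts and the pasta roller; origin at the centre of its underside, z up. Not to be disturbed (the left one)
- bowl_right: small white porcelain bowl, 84 mm across the rim, 42 mm high, 0.16 kg, loose on the board between the chestnuts and the pasta roller; origin at the centre of its underside, z up. Not to be disturbed (the right one)
- spatula: turquoise silicone spatula with a wooden handle, 330 mm long along its x, blade 85 by 52 by 10 mm at the +x end, resting on the two short rims of the steel tray along the tray's middle; origin at the middle of its length, on its underside. Loose; not to be disturbed
- wooden_spoon: wooden spoon lying near the robot-side edge of the board, roughly along that edge, along its own x: handle 11 mm thick from x = -130 to +60 mm, head 37 mm wide and 11 mm high centred at x = +85 mm; origin on the board under it. Loose; not to be disturbed

How it is judged (in metres and radians):
At the end, for the whole second after the job is handed in: All four chestnuts lie at rest in the steel tray, on its floor or on one another (centre between its walls, at most 48 mm above the table, slower than 100 mm/s); the bowls stand upright within 20 mm, the spoon and the spatula lie within 30 mm, of where they were (x of chestnut1_center in the frame of steel_tray between -0.136 and 0.136 m and y of chestnut1_center in the frame of steel_tray between -0.116 and 0.116 m and z of each of chestnut1_center, chestnut2_center, chestnut3_center, chestnut4_center in the frame of steel_tray below 0.048 m and linear speed of each of chestnut1, chestnut2, chestnut3, chestnut4 below 0.1 m/s and x of chestnut2_center in the frame of steel_tray between -0.136 and 0.136 m and y of chestnut2_center in the frame of steel_tray between -0.116 and 0.116 m and x of chestnut3_center in the frame of steel_tray between -0.136 and 0.136 m and y of chestnut3_center in the frame of steel_tray between -0.116 and 0.116 m and x of chestnut4_center in the frame of steel_tray between -0.136 and 0.136 m and y of chestnut4_center in the frame of steel_tray between -0.116 and 0.116 m and distance of each of bowl_left, bowl_right from where it was at the start of the episode below 0.02 m and distance of each of wooden_spoon, spatula from where it was at the start of the episode below 0.03 m and angle between each of bowl_left, bowl_right's own z axis and vertical below 0.2 rad); the robot touches nothing.
It fails at once if a chestnut is lifted off the board or out of the tray (raised more than 22 mm above where it lay on the board) (height (world z) of any of chestnut1_center, chestnut2_center, chestnut3_center, chestnut4_center above 0.092 m).
It fails at once if a bowl, the spoon or the spatula is displaced (bowls 20 mm, spoon and spatula 30 mm) or a bowl is tipped (distance of any of bowl_left, bowl_right from where it was at the start of the episode above 0.02 m or distance of any of wooden_spoon, spatula from where it was at the start of the episode above 0.03 m or angle between any of bowl_left, bowl_right's own z axis and vertical above 0.3 rad).
It fails at once if the robot knocks against the pasta roller (more than 5 N) (contact force between any of the arm, the fingers and pasta_roller above 5 N).
It also fails if it takes over 67 s, if anything falls off the work surface, if the arm or the gripper's body presses on something with over 40 N, if the wrist force passes 120 N, or if a joint passes its speed limit or range.

## Working session

There is one attempt and no reset: what is moved stays moved. The work goes in short steps, Python scripts to look and compute and a shell command to move; the robot and the scene stay as the last step left them, time stands still between calls to the robot, and variables do not carry over. Pictures are saved under pics/ and viewed, and the job is handed in when it is done.

```bash
mkdir -p pics
python3 - <<'E'
from plant import sensors, viewer, arm
import cv2,numpy as np
s=sensors.observe();print({k:(np.round(v,3).tolist()) for k,v in s.items()})
for n in("scene","top"):
    p,d=viewer.camera(n);cv2.imwrite(f"pics/{n}0.png",p[:,:,::-1]);np.save(f"pics/{n}0.npy",d)
    c=viewer.camera_params(n);print(n,{k:np.round(v,3).tolist() for k,v in c.items()})
E
```

```text
{'t': 0.0, 'q': [-81.996, 9.115, 91.574, -0.001, 79.424, -12.036], 'joint_vel': [-0.009, 0.008, -0.038, -0.043, 0.005, -0.066], 'joint_efforts': [-0.002, -39.601, -33.143, -0.0, 0.008, -0.0], 'tool_pos': [0.197, -0.54, 0.23], 'tcp_rot': [-179.977, 0.11, -69.96], 'contact_force': [-0.17, 0.037, -0.382], 'wrist_torque': [0.035, -0.02, 0.014], 'finger_gap': 0.085}
scene {'K': [[502.612, 0.0, 278.096], [0.0, 502.612, 200.273], [0.0, 0.0, 1.0]], 'position': [0.88, 0.847, 1.025], 'rotation': [43.431, 0.445, 159.13]}
top {'K': [[401.674, 0.0, 278.958], [0.0, 401.674, 199.616], [0.0, 0.0, 1.0]], 'position': [0.484, 0.009, 0.836], 'rotation': [7.353, -0.708, -89.741]}
```

View pics/top0.png

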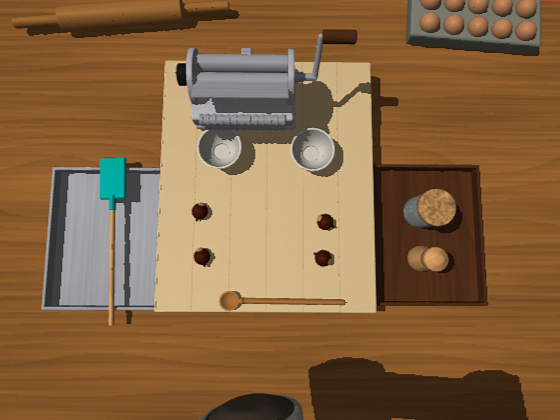

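View pics/scene0.png

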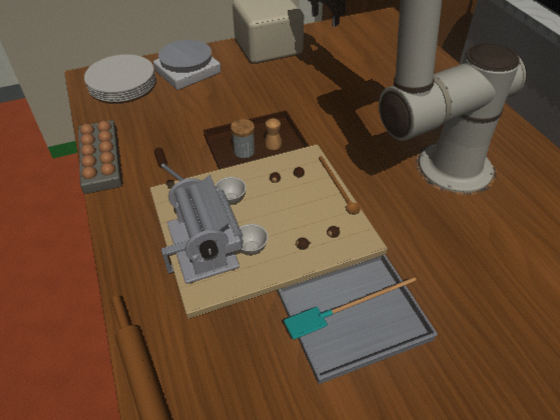

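The steel tray is on the left (+y), and the top view shows chestnuts near (200,211), (202,257), (325,222) and (323,258). The spoon lies along row 300 and the bowls are at (220,149) and (313,149).

```bash
cat > h.py <<'E'
from plant import sensors, viewer
import cv2,numpy as np
from scipy.spatial.transform import Rotation as R
def w(c,u,v,z):
    K=np.array(c["K"]);r=np.array(c["rotation"])
    M=R.from_euler('xyz',r,degrees=True).as_matrix() if r.shape==(3,) else r
    d=M@np.array([(u-K[0,2])/K[0,0],-(v-K[1,2])/K[1,1],-1]);p=np.array(c["position"]);return p+d*(z-p[2])/d[2]
E
python3 - <<'E'
from h import *
c=viewer.camera_params("top")
im=cv2.imread("pics/top0.png")
for n,u,v,z in [("boardTL",164,61,.06),("TR",370,63,.06),("BL",154,312,.06),("BR",376,313,.06),("bowlL",219,149,.102),("bowlR",313,149,.102),("spoonhead",231,300,.07),("spoonend",345,302,.07),("rollerfrontL",192,128,.065),("rollerfrontR",294,128,.065),("trayTL",53,168,.03),("trayBL",42,309,.03),("blade",113,178,.04),("jar",437,207,.11),("spatneck",112,205,.035),("spatend",111,325,.035)]:
    print(n,np.round(w(c,u,v,z),3))
h=cv2.cvtColor(im,cv2.COLOR_BGR2HSV)
m=((im[:,:,2]<90)&(im[:,:,2].astype(int)-im[:,:,0]>10)).astype(np.uint8);m[:, :165]=0;m[:,370:]=0;m[:195]=0;m[280:]=0
n,l,s,ce=cv2.connectedComponentsWithStats(m)
for i in range(1,n):
    if s[i,4]>40: print(s[i],ce[i],np.round(w(c,*ce[i],.07),3))
cv2.imwrite("pics/crop.png",cv2.resize(im[185:320,145:385],None,fx=3.3,fy=3.3,interpolation=cv2.INTER_CUBIC))
E
```

```text
boardTL [0.866 0.235 0.06 ]
TR [ 0.867 -0.185  0.06 ]
BL [0.37  0.233 0.06 ]
BR [ 0.369 -0.184  0.06 ]
bowlL [0.673 0.113 0.102]
bowlR [ 0.675 -0.063  0.102]
spoonhead [0.394 0.088 0.07 ]
spoonend [ 0.391 -0.124  0.07 ]
rollerfrontL [0.725 0.173 0.065]
rollerfrontR [ 0.727 -0.029  0.065]
trayTL [0.65  0.459 0.03 ]
trayBL [0.371 0.459 0.03 ]
blade [0.628 0.332 0.04 ]
jar [ 0.566 -0.288  0.11 ]
spatneck [0.574 0.333 0.035]
spatend [0.342 0.322 0.035]
[192 204  20  17 239] [201.0376569  211.79079498] [0.558 0.149 0.07 ]
[318 214  18  17 214] [326.48130841 222.38785047] [ 0.539 -0.091  0.07 ]
[194 248  21  19 244] [203.4795082  256.81147541] [0.473 0.142 0.07 ]
[314 250  20  16 231] [323.58008658 257.76190476] [ 0.472 -0.085  0.07 ]
```

View pics/crop.png

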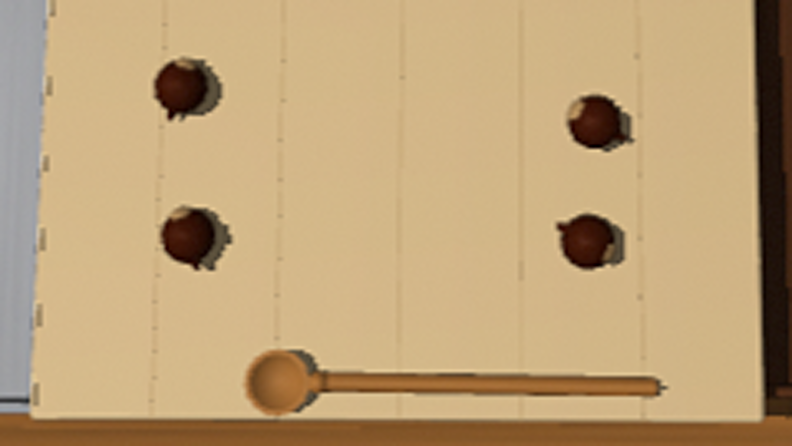

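Order of work: sweep A (0.559, 0.150) and B (0.474, 0.144) first, then C (0.540, -0.089) and D (0.472, -0.084), one at a time. I'll use two fingertips with a gap of about 18 mm as a notch. First I turn the jaw axis onto world x.

```bash
python3 -m pendant '[{"spin":-7},{"spin":-7},{"spin":-7},{"spin":-7},{"spin":-7},{"spin":-7},{"spin":-7},{"spin":-7}]' 0.78 20; python3 -m pendant '[{"spin":-7},{"spin":-7},{}]'
```

```text
invalid input at $[0]: expected keys x, y, z, spin
invalid input at $[0]: expected keys x, y, z, spin
```

```bash
python3 -m pendant '[{"x":0,"y":0,"z":0,"spin":-7},{"x":0,"y":0,"z":0,"spin":-7},{"x":0,"y":0,"z":0,"spin":-7},{"x":0,"y":0,"z":0,"spin":-7},{"x":0,"y":0,"z":0,"spin":-7},{"x":0,"y":0,"z":0,"spin":-7},{"x":0,"y":0,"z":0,"spin":-7},{"x":0,"y":0,"z":0,"spin":-7}]' 0.78 20; python3 -m pendant '[{"x":0,"y":0,"z":0,"spin":-7},{"x":0,"y":0,"z":0,"spin":-7},{"x":0,"y":0,"z":0,"spin":0}]'
```

```text
t: 0.77
tool_pos: [0.197, -0.5398, 0.2307]
tcp_rot: [-179.9, 0.0, -13.6]
contact_force: [-0.4, 0.4, -1.3]
finger_gap: 0.019
t: 1.02
tool_pos: [0.197, -0.5398, 0.2307]
tcp_rot: [-179.9, 0.0, 0.2]
contact_force: [0.5, 0.4, 0.5]
finger_gap: 0.0187
```

```bash
python3 -m pendant '[{"x":0.018,"y":-0.032,"z":0,"spin":0},{"x":0.018,"y":-0.032,"z":0,"spin":0},{"x":0.018,"y":-0.032,"z":0,"spin":0},{"x":0.018,"y":-0.032,"z":0,"spin":0},{"x":0.018,"y":-0.032,"z":0,"spin":0},{"x":0.018,"y":-0.032,"z":0,"spin":0},{"x":0.018,"y":-0.032,"z":0,"spin":0},{"x":0.018,"y":-0.032,"z":0,"spin":0}]'; python3 -m pendant '[{"x":0.018,"y":-0.032,"z":0,"spin":0},{"x":0.018,"y":-0.032,"z":0,"spin":0},{"x":0.018,"y":-0.032,"z":0,"spin":0},{"x":0.018,"y":-0.032,"z":0,"spin":0},{"x":0.018,"y":-0.032,"z":0,"spin":0},{"x":0.018,"y":-0.032,"z":0,"spin":0},{"x":0.018,"y":-0.032,"z":0,"spin":0},{"x":0.018,"y":-0.032,"z":0,"spin":0}]'; python3 -m pendant '[{"x":0.018,"y":-0.032,"z":0,"spin":0},{"x":0.018,"y":-0.032,"z":0,"spin":0},{"x":0.018,"y":-0.032,"z":0,"spin":0},{"x":0.018,"y":-0.032,"z":0,"spin":0},{"x":0,"y":0,"z":0,"spin":0}]'
```

```text
t: 1.68
tool_pos: [0.3412, -0.2823, 0.2311]
tcp_rot: [-180.0, -0.0, -0.2]
contact_force: [1.2, 0.1, -0.6]
finger_gap: 0.0185
t: 2.35
tool_pos: [0.4851, -0.0261, 0.2312]
tcp_rot: [180.0, 0.0, -0.2]
contact_force: [0.7, -0.6, -0.4]
finger_gap: 0.0187
t: 2.77
tool_pos: [0.5579, 0.1052, 0.2305]
tcp_rot: [-179.9, -0.0, 0.1]
contact_force: [-0.7, -0.4, 0.2]
finger_gap: 0.0191
```

```bash
python3 -m pendant '[{"x":0.001,"y":0.005,"z":0.033,"spin":0},{"x":0,"y":0,"z":0.033,"spin":0},{"x":0,"y":0,"z":0.033,"spin":0},{"x":0,"y":0,"z":0.026,"spin":0},{"x":0,"y":0,"z":0,"spin":0}]'
python3 - <<'E'
from h import *
for n in("wrist","top"):
    p,d=viewer.camera(n);cv2.imwrite(f"pics/{n}1.png",p[:,:,::-1])
E
```

```text
t: 3.18
tool_pos: [0.5524, 0.0951, 0.0997]
tcp_rot: [-180.0, 0.7, -0.1]
contact_force: [-1.0, 0.3, -0.6]
finger_gap: 0.0185
```

View pics/wrist1.png

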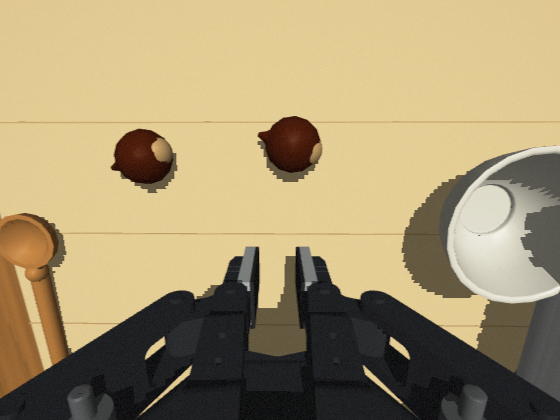

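View pics/top1.png

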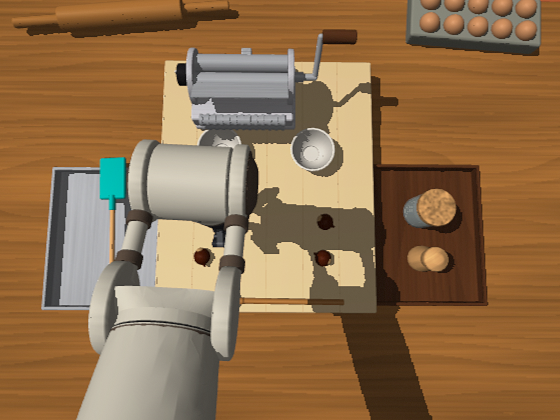

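The wrist view shows chestnut A at (292,144), B at (143,156) and the notch centred at column 278. I'll check A and B with the wrist calibration.

Run:
```python
from h import *
c=viewer.camera_params("wrist")
for u,v in((292,143),(143,155)):print(np.round(w(c,u,v,.071),4))
s=sensors.observe();print(s["tool_pos"],s["tcp_rot"])
```

```text
[0.5655 0.1533 0.071 ]
[0.478  0.1463 0.071 ]
[0.55693178 0.09495057 0.10597285] [-1.79996627e+02  1.17055461e-01 -7.70584691e-02]
```

```bash
python3 -m pendant '[{"x":0.004,"y":0,"z":0.01,"spin":0},{"x":0,"y":0,"z":0.01,"spin":0},{"x":0,"y":0,"z":0.01,"spin":0},{"x":0,"y":0,"z":0.005,"spin":0},{"x":0,"y":0,"z":0.003,"spin":0},{"x":0,"y":0,"z":0.001,"spin":0},{"x":0,"y":0,"z":0,"spin":0},{"x":0,"y":0,"z":0,"spin":0}]'
python3 - <<'E'
from h import *
p,d=viewer.camera("wrist");cv2.imwrite("pics/wrist2.png",p[:,:,::-1])
c=viewer.camera_params("wrist");np.save("pics/w2.npy",d)
print(sensors.observe()["tool_pos"])
E
```

```text
t: 3.95
tool_pos: [0.5618, 0.0951, 0.0676]
tcp_rot: [-180.0, -0.0, 0.0]
contact_force: [0.4, 0.9, -0.2]
finger_gap: 0.0189
[0.56196005 0.0951074  0.06778266]
```

View pics/wrist2.png

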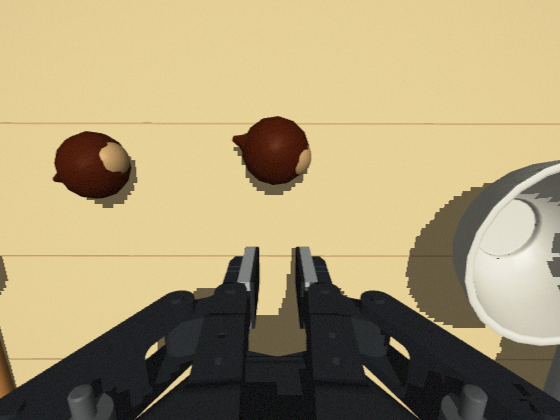

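A is aligned with the notch. Sweeping it over the edge.

```bash
python3 -m pendant '[{"x":0,"y":-0.010,"z":0.002,"spin":0},{"x":0,"y":-0.012,"z":0,"spin":0},{"x":0,"y":-0.012,"z":0,"spin":0},{"x":0,"y":-0.012,"z":0,"spin":0},{"x":0,"y":-0.012,"z":0,"spin":0},{"x":0,"y":-0.012,"z":0,"spin":0},{"x":0,"y":-0.012,"z":0,"spin":0},{"x":0,"y":-0.010,"z":0,"spin":0}]'
python3 - <<'E'
from h import *
p,d=viewer.camera("wrist");cv2.imwrite("pics/wrist3.png",p[:,:,::-1])
E
```

```text
t: 4.67
tool_pos: [0.5614, 0.1887, 0.0653]
tcp_rot: [-180.0, -0.0, 0.1]
contact_force: [0.5, -0.3, -0.2]
finger_gap: 0.0187
```

View pics/wrist3.png

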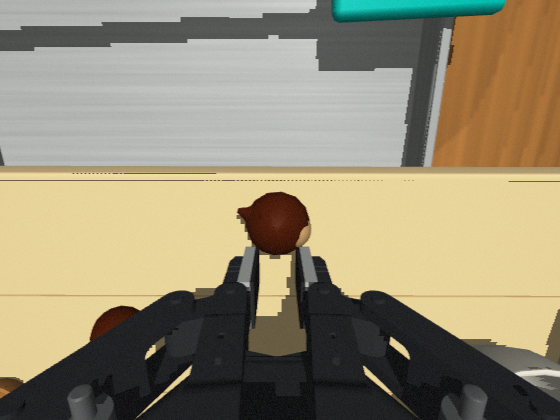

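The chestnut sits in the notch with the board edge at row 170. I'll continue over the edge, then lift and back off.

```bash
python3 -m pendant '[{"x":0,"y":-0.010,"z":0,"spin":0},{"x":0,"y":-0.010,"z":0,"spin":0},{"x":0,"y":-0.010,"z":0,"spin":0},{"x":0,"y":-0.010,"z":0,"spin":0},{"x":0,"y":-0.006,"z":0,"spin":0},{"x":0,"y":0,"z":0,"spin":0},{"x":0,"y":0,"z":0,"spin":0},{"x":0,"y":0,"z":0,"spin":0}]'
python3 - <<'E'
from h import *
p,d=viewer.camera("wrist");cv2.imwrite("pics/wrist4.png",p[:,:,::-1])
E
```

```text
t: 5.38
tool_pos: [0.5615, 0.2329, 0.0652]
tcp_rot: [180.0, 0.0, 0.0]
contact_force: [-0.5, 0.3, -0.2]
finger_gap: 0.0188
```

View pics/wrist4.png

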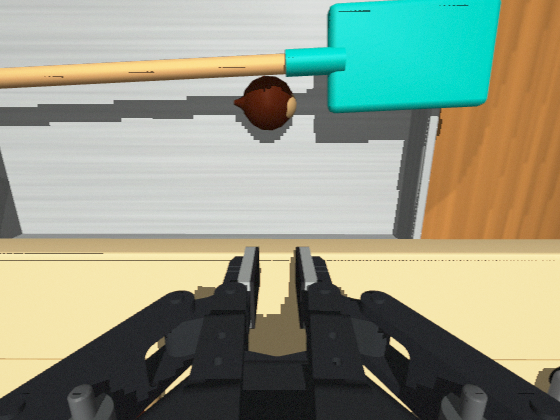

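A is in the tray at (268,102), just short of the spatula handle. Next, B.

```bash
python3 -m pendant '[{"x":0,"y":0.01,"z":-0.03,"spin":0},{"x":-0.01,"y":0.02,"z":-0.03,"spin":0},{"x":-0.02,"y":0.03,"z":0,"spin":0},{"x":-0.02,"y":0.03,"z":0,"spin":0},{"x":-0.02,"y":0.03,"z":0,"spin":0},{"x":-0.015,"y":0.018,"z":0.01,"spin":0},{"x":0,"y":0,"z":0.01,"spin":0},{"x":0,"y":0,"z":0,"spin":0}]';python3 -m pendant '[{"x":0,"y":0,"z":0.01,"spin":0},{"x":0,"y":0,"z":0.01,"spin":0},{"x":0,"y":0,"z":0.01,"spin":0},{"x":0,"y":0,"z":0.006,"spin":0},{"x":0,"y":0,"z":0.003,"spin":0},{"x":0,"y":0,"z":0.001,"spin":0},{"x":0,"y":0,"z":0,"spin":0},{"x":0,"y":0,"z":0,"spin":0}]'
python3 - <<'E'
from h import *
p,d=viewer.camera("wrist");cv2.imwrite("pics/wrist5.png",p[:,:,::-1])
E
```

```text
t: 6.1
tool_pos: [0.4747, 0.0941, 0.1035]
tcp_rot: [-180.0, 0.2, -0.1]
contact_force: [0.3, 0.6, -0.5]
finger_gap: 0.0187
t: 6.77
tool_pos: [0.477, 0.0951, 0.0656]
tcp_rot: [180.0, -0.0, 0.1]
contact_force: [0.1, -0.1, 0.2]
finger_gap: 0.019
```

View pics/wrist5.png

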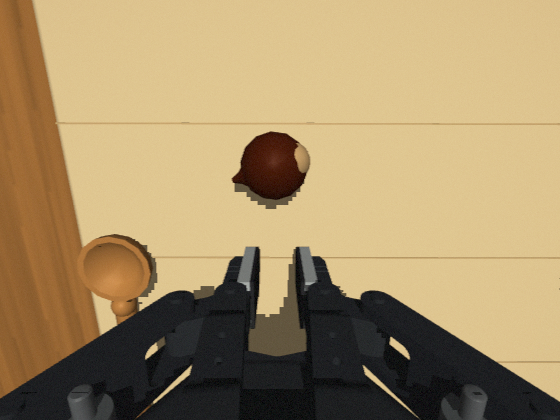

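B is aligned at column 275. Sweeping it.

```bash
python3 -m pendant '[{"x":-0.001,"y":-0.010,"z":0,"spin":0},{"x":0,"y":-0.012,"z":0,"spin":0},{"x":0,"y":-0.012,"z":0,"spin":0},{"x":0,"y":-0.012,"z":0,"spin":0},{"x":0,"y":-0.012,"z":0,"spin":0},{"x":0,"y":-0.012,"z":0,"spin":0},{"x":0,"y":-0.012,"z":0,"spin":0},{"x":0,"y":-0.010,"z":0,"spin":0}]'; python3 -m pendant '[{"x":0,"y":-0.007,"z":0,"spin":0},{"x":0,"y":-0.007,"z":0,"spin":0},{"x":0,"y":-0.007,"z":0,"spin":0},{"x":0,"y":-0.007,"z":0,"spin":0},{"x":0,"y":-0.007,"z":0,"spin":0},{"x":0,"y":-0.007,"z":0,"spin":0},{"x":0,"y":-0.004,"z":0,"spin":0},{"x":0,"y":0,"z":0,"spin":0}]';python3 -m pendant '[{"x":0,"y":0,"z":0,"spin":0},{"x":0,"y":0,"z":0,"spin":0}]'
python3 - <<'E'
from h import *
p,d=viewer.camera("wrist");cv2.imwrite("pics/wrist6.png",p[:,:,::-1])
E
```

```text
t: 7.48
tool_pos: [0.4755, 0.1884, 0.0655]
tcp_rot: [-180.0, -0.0, 0.1]
contact_force: [-0.1, 0.3, 0.4]
finger_gap: 0.0191
t: 8.15
tool_pos: [0.4754, 0.2338, 0.0653]
tcp_rot: [-180.0, -0.0, 0.1]
contact_force: [0.3, 1.3, 0.0]
finger_gap: 0.0189
t: 8.32
tool_pos: [0.4754, 0.2328, 0.0653]
tcp_rot: [180.0, 0.0, 0.0]
contact_force: [-0.3, 0.1, -0.1]
finger_gap: 0.0188
```

View pics/wrist6.png

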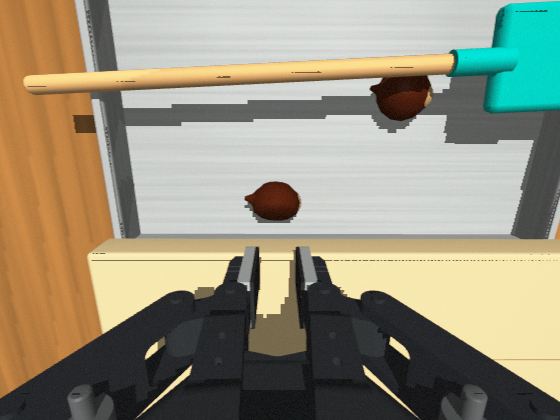

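B is in the tray at (275,202). Next, C.

```bash
python3 -m pendant '[{"x":0,"y":0.01,"z":-0.03,"spin":0},{"x":0.006,"y":0.03,"z":-0.02,"spin":0},{"x":0.006,"y":0.033,"z":0,"spin":0},{"x":0.006,"y":0.033,"z":0,"spin":0},{"x":0.006,"y":0.033,"z":0,"spin":0},{"x":0.006,"y":0.033,"z":0,"spin":0},{"x":0.006,"y":0.033,"z":0,"spin":0},{"x":0.006,"y":0.033,"z":0,"spin":0}]';python3 -m pendant '[{"x":0.006,"y":0.033,"z":0,"spin":0},{"x":0.006,"y":0.033,"z":0,"spin":0},{"x":0.006,"y":0.033,"z":0,"spin":0},{"x":0.006,"y":0.031,"z":0,"spin":0},{"x":0,"y":0,"z":0,"spin":0},{"x":0,"y":0,"z":0,"spin":0}]'
python3 - <<'E'
from h import *
s=sensors.observe()["tool_pos"];print(s)
c=viewer.camera_params("wrist");p,d=viewer.camera("wrist");cv2.imwrite("pics/wrist7.png",p[:,:,::-1])
E
```

```text
t: 9.03
tool_pos: [0.5176, -0.0069, 0.1155]
tcp_rot: [180.0, -0.0, 0.0]
contact_force: [1.0, -0.2, 0.1]
finger_gap: 0.019
t: 9.53
tool_pos: [0.5417, -0.1366, 0.1153]
tcp_rot: [-180.0, -0.0, -0.1]
contact_force: [-0.8, 0.2, -0.3]
finger_gap: 0.0187
[ 0.54165502 -0.13657969  0.11530688]
```

View pics/wrist7.png

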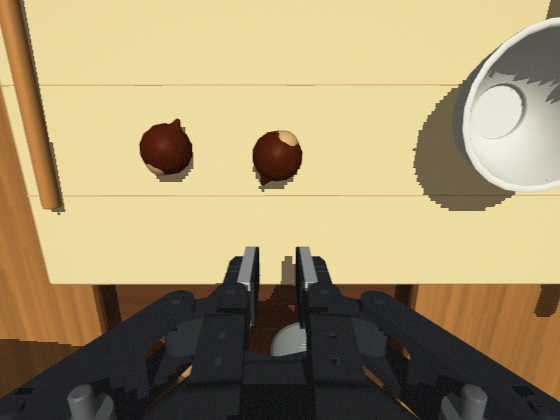

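C is centred at column 277 and D is clear of it on the left. Lower, then sweep C.

```bash
python3 -m pendant '[{"x":0,"y":0,"z":0.012,"spin":0},{"x":0,"y":0,"z":0.012,"spin":0},{"x":0,"y":0,"z":0.012,"spin":0},{"x":0,"y":0,"z":0.008,"spin":0},{"x":0,"y":0,"z":0.004,"spin":0},{"x":0,"y":0,"z":0.002,"spin":0},{"x":0,"y":0,"z":0,"spin":0},{"x":0,"y":0,"z":0,"spin":0}]';python3 -m pendant '[{"x":0,"y":-0.007,"z":0,"spin":0},{"x":0,"y":-0.012,"z":0,"spin":0},{"x":0,"y":-0.013,"z":0,"spin":0},{"x":0,"y":-0.013,"z":0,"spin":0},{"x":0,"y":-0.013,"z":0,"spin":0},{"x":0,"y":-0.013,"z":0,"spin":0},{"x":0,"y":-0.013,"z":0,"spin":0},{"x":0,"y":-0.013,"z":0,"spin":0}]';python3 -m pendant '[{"x":0,"y":-0.013,"z":0,"spin":0},{"x":0,"y":-0.013,"z":0,"spin":0},{"x":0,"y":-0.013,"z":0,"spin":0},{"x":0,"y":-0.013,"z":0,"spin":0},{"x":0,"y":-0.013,"z":0,"spin":0},{"x":0,"y":-0.013,"z":0,"spin":0},{"x":0,"y":-0.013,"z":0,"spin":0},{"x":0,"y":-0.013,"z":0,"spin":0}]'
python3 - <<'E'
from h import *
p,d=viewer.camera("wrist");cv2.imwrite("pics/wrist8.png",p[:,:,::-1])
E
```

```text
t: 10.25
tool_pos: [0.5421, -0.135, 0.0656]
tcp_rot: [180.0, -0.0, 0.0]
contact_force: [-0.1, 0.8, 0.1]
finger_gap: 0.0186
t: 10.92
tool_pos: [0.5417, -0.0364, 0.0654]
tcp_rot: [180.0, -0.0, 0.1]
contact_force: [-0.6, -0.6, 0.3]
finger_gap: 0.019
t: 11.58
tool_pos: [0.5416, 0.0673, 0.0653]
tcp_rot: [180.0, -0.0, 0.0]
contact_force: [-0.5, -0.1, 0.3]
finger_gap: 0.0189
```

View pics/wrist8.png

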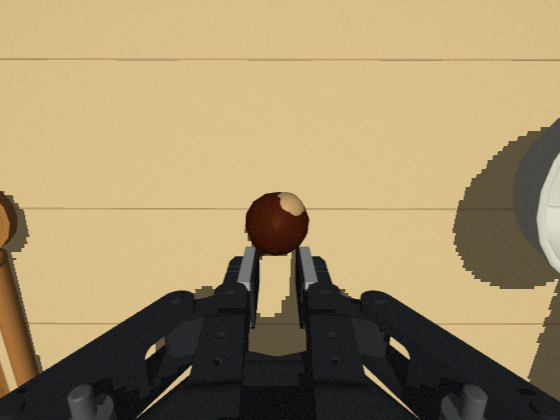

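```bash
python3 -m pendant '[{"x":0,"y":-0.013,"z":0,"spin":0},{"x":0,"y":-0.013,"z":0,"spin":0},{"x":0,"y":-0.013,"z":0,"spin":0},{"x":0,"y":-0.013,"z":0,"spin":0},{"x":0,"y":-0.013,"z":0,"spin":0},{"x":0,"y":-0.013,"z":0,"spin":0},{"x":0,"y":-0.013,"z":0,"spin":0},{"x":0,"y":-0.013,"z":0,"spin":0}]'; python3 -m pendant '[{"x":0,"y":-0.010,"z":0,"spin":0},{"x":0,"y":-0.007,"z":0,"spin":0},{"x":0,"y":-0.007,"z":0,"spin":0},{"x":0,"y":-0.007,"z":0,"spin":0},{"x":0,"y":-0.007,"z":0,"spin":0},{"x":0,"y":-0.007,"z":0,"spin":0},{"x":0,"y":-0.007,"z":0,"spin":0},{"x":0,"y":-0.007,"z":0,"spin":0}]';python3 -m pendant '[{"x":0,"y":-0.003,"z":0,"spin":0},{"x":0,"y":0,"z":0,"spin":0},{"x":0,"y":0,"z":0,"spin":0}]'
python3 - <<'E'
from h import *
p,d=viewer.camera("wrist");cv2.imwrite("pics/wrist9.png",p[:,:,::-1])
E
```

```text
t: 12.3
tool_pos: [0.5414, 0.1715, 0.0653]
tcp_rot: [-180.0, 0.0, 0.0]
contact_force: [0.0, -0.1, 0.4]
finger_gap: 0.0188
t: 12.97
tool_pos: [0.5416, 0.2297, 0.0654]
tcp_rot: [-180.0, -0.0, 0.0]
contact_force: [0.5, -0.2, -0.1]
finger_gap: 0.0188
t: 13.22
tool_pos: [0.5414, 0.2321, 0.0652]
tcp_rot: [180.0, 0.0, 0.1]
contact_force: [-0.0, -0.2, -0.1]
finger_gap: 0.0188
```

View pics/wrist9.png

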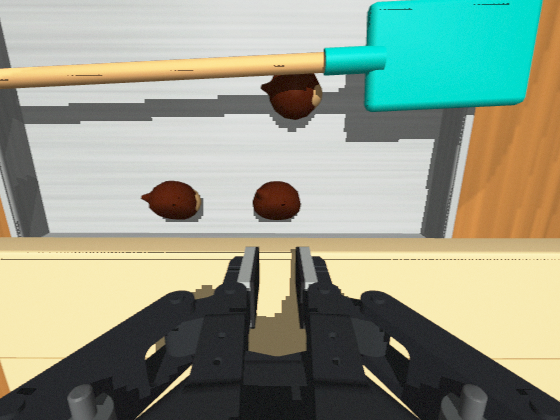

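Three are in the tray, at (293,97), (174,200) and (276,200). Now D.

```bash
python3 -m pendant '[{"x":0,"y":0.01,"z":-0.03,"spin":0},{"x":-0.006,"y":0.03,"z":-0.02,"spin":0},{"x":-0.006,"y":0.033,"z":0,"spin":0},{"x":-0.006,"y":0.033,"z":0,"spin":0},{"x":-0.006,"y":0.033,"z":0,"spin":0},{"x":-0.006,"y":0.033,"z":0,"spin":0},{"x":-0.006,"y":0.033,"z":0,"spin":0},{"x":-0.006,"y":0.033,"z":0,"spin":0}]';python3 -m pendant '[{"x":-0.007,"y":0.033,"z":0,"spin":0},{"x":-0.007,"y":0.033,"z":0,"spin":0},{"x":-0.007,"y":0.033,"z":0,"spin":0},{"x":-0.006,"y":0.031,"z":0,"spin":0},{"x":0,"y":0,"z":0,"spin":0},{"x":0,"y":0,"z":0,"spin":0}]'
python3 - <<'E'
from h import *
c=viewer.camera_params("wrist");p,d=viewer.camera("wrist");cv2.imwrite("pics/wrist10.png",p[:,:,::-1])
E
```

```text
t: 13.93
tool_pos: [0.499, -0.0077, 0.1154]
tcp_rot: [180.0, -0.0, 0.0]
contact_force: [0.3, -0.1, -0.5]
finger_gap: 0.0189
t: 14.43
tool_pos: [0.4724, -0.1375, 0.1155]
tcp_rot: [-180.0, -0.0, -0.2]
contact_force: [0.0, 0.2, -0.5]
finger_gap: 0.0189
```

View pics/wrist10.png

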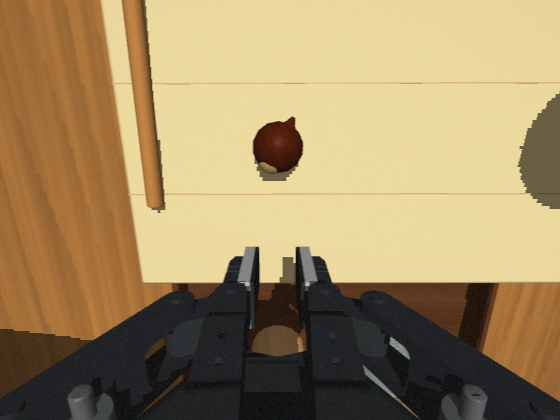

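D is aligned (278,147). I'll sweep it with a gentle drift to x of about 0.507, so it drops between B and C.

```bash
python3 -m pendant '[{"x":0.0005,"y":0,"z":0.012,"spin":0},{"x":0,"y":0,"z":0.012,"spin":0},{"x":0,"y":0,"z":0.012,"spin":0},{"x":0,"y":0,"z":0.008,"spin":0},{"x":0,"y":0,"z":0.004,"spin":0},{"x":0,"y":0,"z":0.002,"spin":0},{"x":0,"y":0,"z":0,"spin":0},{"x":0,"y":0,"z":0,"spin":0}]';python3 -m pendant '[{"x":0,"y":-0.007,"z":0,"spin":0},{"x":0,"y":-0.012,"z":0,"spin":0},{"x":0,"y":-0.013,"z":0,"spin":0},{"x":0,"y":-0.013,"z":0,"spin":0},{"x":0,"y":-0.013,"z":0,"spin":0},{"x":0,"y":-0.013,"z":0,"spin":0},{"x":0.001,"y":-0.013,"z":0,"spin":0},{"x":0.002,"y":-0.013,"z":0,"spin":0}]';python3 -m pendant '[{"x":0.002,"y":-0.013,"z":0,"spin":0},{"x":0.002,"y":-0.013,"z":0,"spin":0},{"x":0.002,"y":-0.013,"z":0,"spin":0},{"x":0.002,"y":-0.013,"z":0,"spin":0},{"x":0.002,"y":-0.013,"z":0,"spin":0},{"x":0.002,"y":-0.013,"z":0,"spin":0},{"x":0.002,"y":-0.013,"z":0,"spin":0},{"x":0.002,"y":-0.013,"z":0,"spin":0}]'
python3 - <<'E'
from h import *
p,d=viewer.camera("wrist");cv2.imwrite("pics/wrist11.png",p[:,:,::-1])
E
```

```text
t: 15.15
tool_pos: [0.4737, -0.1359, 0.0658]
tcp_rot: [180.0, -0.0, 0.1]
contact_force: [0.1, 0.2, 0.3]
finger_gap: 0.0188
t: 15.82
tool_pos: [0.4759, -0.0371, 0.0654]
tcp_rot: [-180.0, 0.0, 0.1]
contact_force: [0.6, -0.4, 0.4]
finger_gap: 0.0187
t: 16.48
tool_pos: [0.4917, 0.0669, 0.0654]
tcp_rot: [-180.0, 0.0, 0.1]
contact_force: [-0.8, -0.6, 0.8]
finger_gap: 0.0188
```

View pics/wrist11.png

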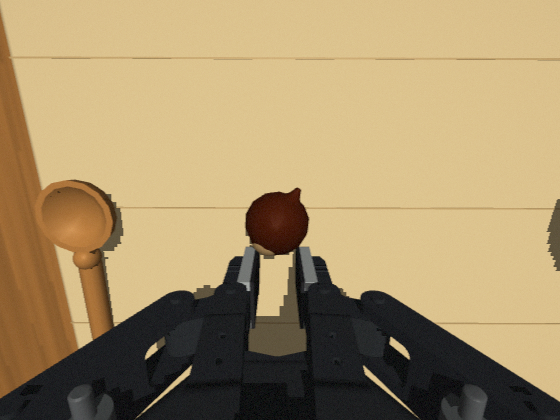

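D is still seated in the notch.

```bash
python3 -m pendant '[{"x":0.002,"y":-0.013,"z":0,"spin":0},{"x":0.002,"y":-0.013,"z":0,"spin":0},{"x":0.002,"y":-0.013,"z":0,"spin":0},{"x":0.002,"y":-0.013,"z":0,"spin":0},{"x":0.002,"y":-0.013,"z":0,"spin":0},{"x":0.002,"y":-0.013,"z":0,"spin":0},{"x":0.002,"y":-0.013,"z":0,"spin":0},{"x":0.001,"y":-0.013,"z":0,"spin":0}]'; python3 -m pendant '[{"x":0,"y":-0.010,"z":0,"spin":0},{"x":0,"y":-0.007,"z":0,"spin":0},{"x":0,"y":-0.007,"z":0,"spin":0},{"x":0,"y":-0.007,"z":0,"spin":0},{"x":0,"y":-0.007,"z":0,"spin":0},{"x":0,"y":-0.007,"z":0,"spin":0},{"x":0,"y":-0.007,"z":0,"spin":0},{"x":0,"y":-0.007,"z":0,"spin":0}]';python3 -m pendant '[{"x":0,"y":-0.003,"z":0,"spin":0},{"x":0,"y":0,"z":0,"spin":0},{"x":0,"y":0,"z":0,"spin":0}]'
python3 - <<'E'
from h import *
p,d=viewer.camera("wrist");cv2.imwrite("pics/wrist12.png",p[:,:,::-1])
E
```

```text
t: 17.2
tool_pos: [0.5066, 0.1703, 0.0653]
tcp_rot: [180.0, 0.0, 0.1]
contact_force: [-0.3, -0.7, 0.2]
finger_gap: 0.0189
t: 17.87
tool_pos: [0.507, 0.2287, 0.0653]
tcp_rot: [-180.0, -0.0, 0.0]
contact_force: [0.6, 0.4, -1.4]
finger_gap: 0.0188
t: 18.12
tool_pos: [0.5069, 0.2311, 0.0652]
tcp_rot: [180.0, 0.0, 0.1]
contact_force: [0.2, -0.2, 0.3]
finger_gap: 0.019
```

View pics/wrist12.png

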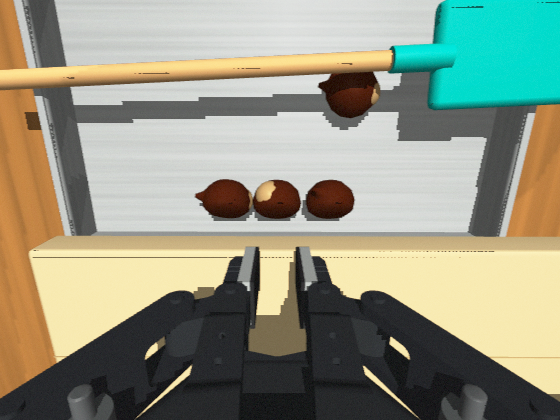

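All four are in. Lift clear and make a final check.

```bash
python3 -m pendant '[{"x":0,"y":0.01,"z":-0.03,"spin":0},{"x":0,"y":0.02,"z":-0.03,"spin":0},{"x":0,"y":0.03,"z":-0.02,"spin":0},{"x":0,"y":0.04,"z":-0.01,"spin":0},{"x":0,"y":0.04,"z":0,"spin":0},{"x":0,"y":0.04,"z":0,"spin":0},{"x":0,"y":0.04,"z":0,"spin":0},{"x":0,"y":0.04,"z":0,"spin":0}]'; python3 -m pendant '[{"x":-0.02,"y":0.03,"z":0,"spin":0},{"x":-0.02,"y":0.03,"z":0,"spin":0},{"x":-0.02,"y":0.03,"z":0,"spin":0},{"x":0,"y":0,"z":0,"spin":0},{"x":0,"y":0,"z":0,"spin":0}]';python3 - <<'E'
from h import *
c=viewer.camera_params("top")
for n in("top","scene"):
    p,d=viewer.camera(n);cv2.imwrite(f"pics/{n}2.png",p[:,:,::-1])
E
```

```text
t: 18.83
tool_pos: [0.5067, -0.0311, 0.1556]
tcp_rot: [180.0, -0.0, 0.0]
contact_force: [0.2, -0.7, -0.0]
finger_gap: 0.0185
t: 19.25
tool_pos: [0.4465, -0.1205, 0.1554]
tcp_rot: [-180.0, -0.0, -0.2]
contact_force: [0.2, 0.2, -0.3]
finger_gap: 0.0188
```

View pics/top2.png

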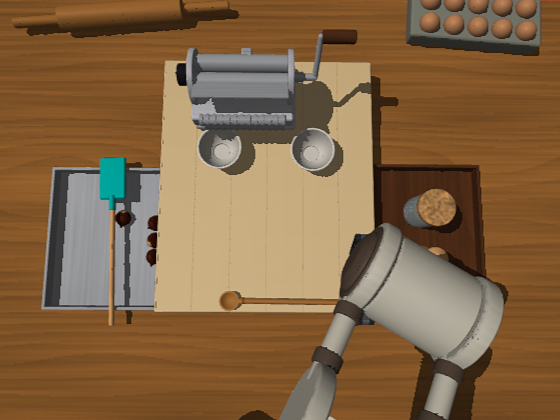

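View pics/scene2.png

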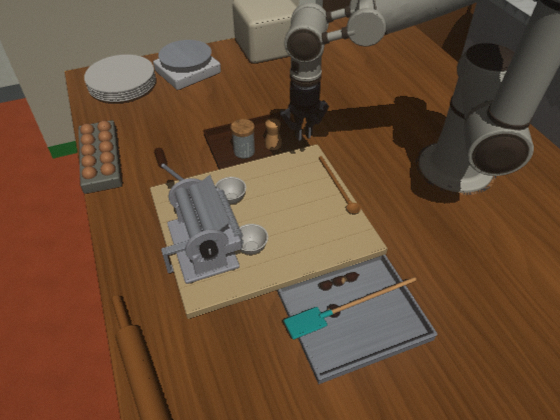

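Run:
```python
from h import *
c=viewer.camera_params("scene")
for u,v in((326,285),(339,281),(352,276),(334,311)):print(np.round(w(c,u,v,.015)-[.511,.339,0],3))
a=cv2.imread("pics/top0.png").astype(int);b=cv2.imread("pics/top2.png").astype(int)
D=abs(a-b).max(2)>60
for n,(x0,x1,y0,y1) in dict(bowls=(195,340,125,175),spoon=(215,330,288,312),spat=(95,130,155,330)).items():print(n,D[y0:y1,x0:x1].sum())
```

```text
[ 0.028 -0.087  0.015]
[-0.006 -0.086  0.015]
[-0.041 -0.088  0.015]
[ 0.041 -0.016  0.015]
bowls 0
spoon 0
spat 176
```

```bash
python3 -c "
from plant import sign_off;print(sign_off())"
```

```text
the job is handed in; nothing more can be done
None
```

I swept the four chestnuts one at a time across the board and over its left edge into the steel tray. I pushed each with the fingers set about 19 mm apart as a notch, never picking one up, and handed in at about 19 s of the 67 s.

- **Chestnuts:** my last camera check put all four inside the tray walls. In the tray's frame, x runs from about -0.04 to +0.04 m and y from about -0.09 to -0.02 m. Three lie in a row on the floor by the board. The fourth lies beside the spatula's handle, partly under it in the wrist view.
- **Bowls and spoon:** comparing the top view before and after showed no change at the bowls or along the part of the spoon I compared. The arm hid the spoon's handle end, so I did not check that.
- **Spatula:** it sits at the same pixels as before. The comparison flagged 176 changed pixels in its area, which I put down to the chestnut now lying beside it.
- **Robot:** it ended above the board touching nothing and never came near the pasta roller. No force reading printed after a move was above about 1.5 N.

No check failed.

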